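# Draw out the slide tote, file its boxes on edge, put the tote back

### The job

With the yellow drag hook from its mat, hook the blade over the front lip of the grey tote and draw the tote forward until the slide boxes stand clear of the shelf above, then set the hook down on its mat again. File every slide box from the tote on edge in the white rack, each in the slot marked with its own colour, upright and fully home. Then push the empty tote back under the shelf until its lip stands no more than 8 cm out, and leave the other things on the bench where they are.

Things in the scene. Friction and masses are not known exactly. Their poses are not given: they have to be found in the camera images.
- shelf: Fixed riser shelf at the back of the bench, white board on teal side panels. Origin on the bench top under the middle of the board's front edge; x points into the shelf (away from the robot), y left. Board 840 wide (y), 280 deep, 12 thick, underside 150 above the bench. Other stock stands below it near both ends and on it.
- tote: Loose grey open tote, teal front lip, 142 (x) by 238 (y) by 60 high, walls and floor 4 thick, about 0.4 kg empty; slides on the bench with a pull of 2 to 12 N. Origin at the centre of its underside; x points to its back. A black foam insert, top at z = 0.038, has five slots 19 wide, 100 long along x, centred at x = 0.017, y = 0, +-0.046 and +-0.092, ending 138 behind the lip's face.
- tote_pocket (a point): Middle of the floor of the tote's empty front pocket, 19 behind the outer face of the lip and 4 above the tote's underside. The pocket is 30 deep (x), from the 4 thick front wall to a partition 45 high, and 230 wide (y); its axes are the tote's.
- tote_lip (a point): Top middle of the outer face of the tote's front wall (the lip), 60 above the bench, at x = -0.071 in the tote's frame.
- hook: Yellow drag hook, 0.22 kg, standing on its blade and handle. Origin under its middle at foot level; x along the level shaft to the blade. Shaft 14 wide, 22 high, x = -0.070 to 0.110, underside at z = 0.030; grip it from above, balance near x = 0.005. Front: steel blade 6 thick (x = 0.107 to 0.113), 60 wide, z = 0 to 0.052. Rear: black D-handle, 80 wide, 52 high, at x = -0.076.
- hook_toe (a point): Middle of the lower edge of the hook's blade (x = 0.110, z = 0 in the hook's frame).
- mat: Fixed black rubber mat for the hook, 260 by 160 (its x, y), 4 thick. Origin at the centre of its underside. The hook stands on it at the start and must stand on it again at the end.
- rack: Fixed white rack, 112 (x) by 256 (y); origin at the centre of its underside. Five slots along x, 46 apart in y (falling y: red, yellow, green, blue, purple), 20 wide, 100 long between end stops of the slot's colour; floor at z = 0.008, straight walls to z = 0.038, then 45-degree ridges to z = 0.051 that lead a box in; the ridge ends beside a slot also bear its colour.
- slot_red (a point): Centre of the floor of the rack's red-marked slot (at y = 0.092 in the rack's frame); its axes are the rack's.
- slot_yellow (a point): Centre of the floor of the rack's yellow-marked slot (at y = 0.046 in the rack's frame); its axes are the rack's.
- slot_green (a point): Centre of the floor of the rack's green-marked slot (at y = 0.0 in the rack's frame); its axes are the rack's.
- slot_blue (a point): Centre of the floor of the rack's blue-marked slot (at y = -0.046 in the rack's frame); its axes are the rack's.
- slot_purple (a point): Centre of the floor of the rack's purple-marked slot (at y = -0.092 in the rack's frame); its axes are the rack's.
- box_red: Red flat plastic slide box with a white label, 90 long (x), 16 thick (y), 100 high (z) as it stands on edge, about 0.11 kg. Origin at the centre of its lower edge face. At the start it stands in any one of the tote's slots, or is absent.
- box_yellow: Yellow flat plastic slide box with a white label, 90 long (x), 16 thick (y), 100 high (z) as it stands on edge, about 0.11 kg. Origin at the centre of its lower edge face. At the start it stands in any one of the tote's slots, or is absent.
- box_green: Green flat plastic slide box with a white label, 90 long (x), 16 thick (y), 100 high (z) as it stands on edge, about 0.11 kg. Origin at the centre of its lower edge face. At the start it stands in any one of the tote's slots, or is absent.
- box_blue: Blue flat plastic slide box with a white label, 90 long (x), 16 thick (y), 100 high (z) as it stands on edge, about 0.11 kg. Origin at the centre of its lower edge face. At the start it stands in any one of the tote's slots, or is absent.
- box_purple: Purple flat plastic slide box with a white label, 90 long (x), 16 thick (y), 100 high (z) as it stands on edge, about 0.11 kg. Origin at the centre of its lower edge face. At the start it stands in any one of the tote's slots, or is absent.
- reagent: Bystander: amber bottle, 60 across, 130 high; origin at the centre of its underside.
- petri: Bystander: clear flat dish, 92 across, 16 high; origin at the centre of its underside.
- tally: Bystander: steel hand counter, 48 across, 44 high; origin at the centre of its underside.
- jar: Bystander: open glass jar, 56 across, 85 high; origin at the centre of its underside.
- slide_carton: Bystander: small white and blue carton, 70 by 80, 50 high; origin at the centre of its underside.
- marker: Bystander: black marker pen lying on the bench, 120 long, 14 thick; its origin is in its underside.
There are look-alikes about, which are no part of the job. There is more than one size of the hook; the job needs the largest.

How it is judged (in metres and radians):
On the way, in this order (a step that is already met when the one before it is completed fails the run):
1. the hook's blade is down behind the tote's front lip, in the front pocket (x of hook_toe in the frame of tote between -0.07 and -0.03 m and y of hook_toe in the frame of tote between -0.075 and 0.075 m and z of hook_toe in the frame of tote below 0.05 m), for 0.1 s.
2. with the blade still behind the lip, the tote is drawn forward until its lip is at least 130 mm in front of the shelf board's edge (x of hook_toe in the frame of tote between -0.07 and -0.03 m and y of hook_toe in the frame of tote between -0.075 and 0.075 m and z of hook_toe in the frame of tote below 0.056 m and x of tote_lip in the frame of shelf below -0.13 m), for 0.1 s.
At the end, for the whole second after the job is handed in: Each box present rests in its own slot: within 12 mm of its centre (6 across), lower edge within 6 mm of the floor, lean below 0.18 rad, in line within 0.16 rad. Hook rests upright on its mat, origin within 65 by 55 mm of the mat's centre. Tote level, lip at most 85 mm before the shelf edge (horizontal distance between box_red and slot_red below 0.012 m and y of box_red in the frame of slot_red between -0.006 and 0.006 m and z of box_red in the frame of slot_red between -0.004 and 0.006 m and angle between each of box_red, box_yellow, box_green, box_blue, box_purple's own z axis and vertical below 0.18 rad and angle between the y axis of each of box_red, box_yellow, box_green, box_blue, box_purple and the y axis of rack, either way round below 0.16 rad and linear speed of each of box_red, box_yellow, box_green, box_blue, box_purple, hook, tote below 0.02 m/s and horizontal distance between box_yellow and slot_yellow below 0.012 m and y of box_yellow in the frame of slot_yellow between -0.006 and 0.006 m and z of box_yellow in the frame of slot_yellow between -0.004 and 0.006 m and horizontal distance between box_green and slot_green below 0.012 m and y of box_green in the frame of slot_green between -0.006 and 0.006 m and z of box_green in the frame of slot_green between -0.004 and 0.006 m and horizontal distance between box_blue and slot_blue below 0.012 m and y of box_blue in the frame of slot_blue between -0.006 and 0.006 m and z of box_blue in the frame of slot_blue between -0.004 and 0.006 m and horizontal distance between box_purple and slot_purple below 0.012 m and y of box_purple in the frame of slot_purple between -0.006 and 0.006 m and z of box_purple in the frame of slot_purple between -0.004 and 0.006 m and x of hook in the frame of mat between -0.065 and 0.065 m and y of hook in the frame of mat between -0.055 and 0.055 m and z of hook in the frame of mat between 0 and 0.01 m and angle between hook's own z axis and vertical below 0.15 rad and angle between tote's own z axis and vertical below 0.1 rad and x of tote_lip in the frame of shelf above -0.085 m); the robot touches nothing.
It fails at once if another thing on the bench (bottle, dish, counter, jar, carton or marker) is moved more than 50 mm (distance of any of reagent, petri, tally, jar, slide_carton, marker from where it was at the start of the episode above 0.05 m).
Of box_red, box_yellow, box_green, box_blue, box_purple only 3 to 5 are there at a start; the rules pass over those that are not, and their reading is None.
At some moment in a run one of hook, tote may be knocked a few centimetres aside while the robot is not near it.
It also fails if it takes over 210 s, if anything falls off the work surface, if the arm or the gripper's body presses on something with over 40 N, if the wrist force passes 120 N, or if a joint passes its speed limit or range.

### The arm

A 6-joint arm with a two-finger parallel gripper is mounted at the origin on the work surface. World frame = base frame: x ahead of the robot, y to its left, z up, the work surface at z = 0. Lengths are in m, angles in degrees, forces in N, time in s.
With the tool pointing down it reaches from about 0.325 to 0.775 m from the base axis. Payload 9.3 kg.
Tool frame: the origin (TCP) lies at the very end of the fingers, on their centre line; the grasp point (between the pads) lies 19 mm behind it; z points along the fingers, y is the line along which they close (so a half turn about z gives the same grasp; the last joint's range is limited). The gripper opens to 85 mm and grips with 20 to 120 N. Pads are 22 mm wide; open, the fingers measure 114 mm over their backs; the gripper's body (76 mm by 85 mm) begins 54 mm behind the grasp point. The pads swing forward as they close: fully open they stand 13 mm farther back than shut.
Start: joints at [63.793, 14.817, 1.232, 76.415, 0, 81.257], TCP at [0.165, 0.525, 0.231] pointing down, gripper open.
Joint ranges: [-174.27, 174.27], [-52.1, 104.24], [-59.71, 78.15], [-110.17, 111.67], [-87.03, 83.33], [-180, 180]. Speed limits (degrees/s): [127.2, 127.2, 159.86, 180, 180, 180].

### API

Orientations are given as a 3x3 rotation matrix whose columns are the frame's x, y, z axes.
In Python, from cell import bot gives the robot as it stands.
- The arm moves only by the tool servo_tool, never from a script. Its argument "motion" is text: rows parted by semicolons, each of 5 numbers parted by spaces: the shift along the tool's x, y, z in mm, then the turn about the tool's z in rad, then the closure, from 0 (fully open) to 1 (shut). In form: dx dy dz spin grip; .... A call has 1 to 10 rows; each row shifts and turns the commanded pose from where the row before left it, along the tool's axes as they then stand; what a row does not reach is not made up. A row lasts 1/8 s, in which the tool goes at most 62.5 mm and 10.7 degrees, less where a joint would pass 70% of its speed; a pose out of reach is approached as far as the arm can. A call with a gripper value outside its range is refused whole. The fingers move at their own pace and stop on an object; the grip force is fixed at half the most. Time passes only in rows, so rows that do not move let the fingers close. It gives the time, the measured TCP pose, the force, the opening and the grip force at its end, in the units of the state.
- bot.sense(): the state, without advancing time (a new reading comes with each control period).
- bot.camera(name): name is "side" or "top"; returns the picture (420x560x3 uint8, red, green, blue); there is no depth.
- bot.calibration(name): a dict with "mtx" (3x3 intrinsics, pixels), "R" (3x3) and "t" (3): a world point X has camera coordinates R X + t. Camera axes: x right, y down, z forward; pixel columns grow to the right and rows downward; lengths in m; the calibration is good to about 2 mm. A picture is of the moment at which its call begins. calibration takes no time and is no camera call.
- bot.sign_off(): hands the job in; it is judged then, once.
The state is a dict: "t": time; "q": joint angles; "dq": joint speeds; "joint_efforts": joint torques, N m; "eef_pos": TCP position; "orientation": TCP orientation; "force": force on the tool from outside, world axes, zero at the start; "torque": the same for the moment, N m; "grip_width": finger opening in m; "gripper_force": force on a finger pad.
Only numpy, scipy, OpenCV 4.12 (cv2) and the standard library are available. Lean on these libraries where they do the work, as an engineer would, in place of code of your own. Each camera call takes 0.05 s, during which the arm holds its last target. There are 200 camera calls.

## Working session

There is one attempt and no reset: what is moved stays moved. The work goes in short steps, Python scripts to look and compute and a tool call to move; the robot and the scene stay as the last step left them, time stands still between calls to the robot, and variables do not carry over. Pictures are saved under pics/ and viewed, at most 14 in all, crops included, and the job is handed in when it is done.

Besides the shell and the picture viewer there is one more tool, called after "Call:" in YAML: its name, and indented under it one key for each argument. servo_tool: Moves the arm, as the interface text tells. Its arguments: {"type":"object","properties":{"motion":{"type":"string"}},"required":["motion"]}

```bash
mkdir -p pics
cat > h.py <<'E'
from cell import bot
import numpy as np, cv2
def snap(cam,name):
    im=bot.camera(cam); cv2.imwrite(f'pics/{name}.png',im[:,:,::-1]); return im
def ray(cam,uv,z):
    c=bot.calibration(cam);K=np.array(c['mtx']);R=np.array(c['R']);t=np.array(c['t']).ravel()
    d=R.T@np.linalg.solve(K,[uv[0],uv[1],1]);o=-R.T@t
    return o+d*(z-o[2])/d[2]
def proj(cam,X):
    c=bot.calibration(cam);p=np.array(c['mtx'])@(np.array(c['R'])@np.array(X)+np.array(c['t']).ravel());return p[:2]/p[2]
E
python3 - <<'E'
from h import *
np.set_printoptions(precision=3,suppress=True)
for c in('top','side'):
    snap(c,c+'0'); k=bot.calibration(c);R=np.array(k['R']);print(c,k['mtx'],R,-R.T@np.array(k['t']).ravel())
s=bot.sense();print(s)
E
```

```text
top [[481.338   0.    276.477]
 [  0.    481.338 209.726]
 [  0.      0.      1.   ]] [[-0.093 -0.996  0.004]
 [-0.972  0.09  -0.215]
 [ 0.214 -0.024 -0.977]] [0.165 0.1   1.61 ]
side [[540.461   0.    281.022]
 [  0.    540.461 199.154]
 [  0.      0.      1.   ]] [[ 0.857 -0.515 -0.021]
 [-0.266 -0.408 -0.873]
 [ 0.441  0.754 -0.487]] [-0.193 -1.135  0.844]
{'t': 0.1, 'q': array([63.793, 14.846,  1.195, 76.416,  0.002, 81.258]), 'dq': array([ 0.008, -0.086,  0.161, -0.012, -0.014, -0.028]), 'joint_efforts': array([  0.007, -55.669,  34.507,   0.012,  -0.   ,   0.   ]), 'eef_pos': array([0.165, 0.524, 0.231]), 'orientation': array([[-0.954,  0.3  , -0.001],
       [ 0.3  ,  0.954, -0.001],
       [ 0.   , -0.001, -1.   ]]), 'force': array([-0.742,  0.133,  0.361]), 'torque': array([-0.049,  0.007, -0.005]), 'gripper_force': 0.0, 'grip_width': 0.08525240157683621}
```

View pics/top0.png

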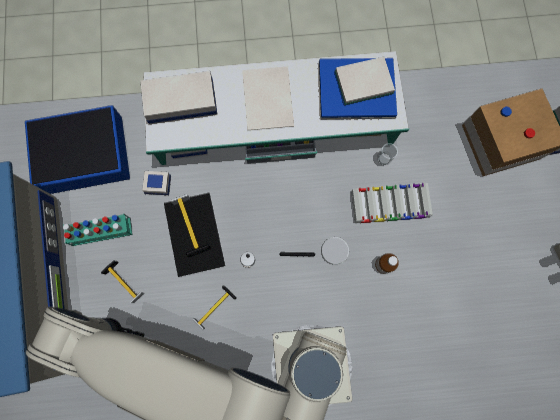

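View pics/side0.png

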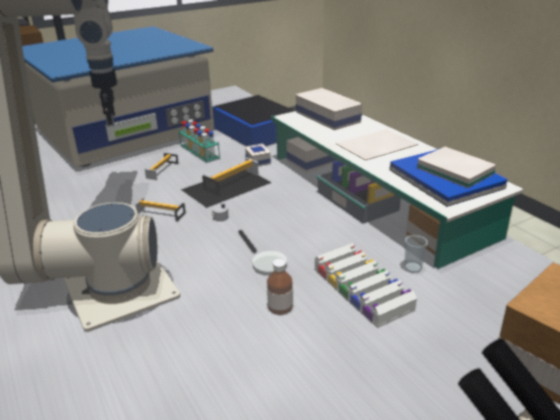

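The top view shows the mat with the large hook (blade near (182,199), handle near (198,252)), the tote lip at (247–315,152), the rack at (355–430,203), and the shelf edge running from (150,150) to (405,132). I'll zoom in on these.

Run:
```python
import cv2,numpy as np
a=cv2.imread('pics/top0.png');b=cv2.imread('pics/side0.png')
A=cv2.resize(a[125:285,155:325],None,fx=3.5,fy=3.5,interpolation=cv2.INTER_CUBIC)
cv2.imwrite('pics/cA.png',A)
L=cv2.resize(b[140:230,300:420],(600,450),interpolation=cv2.INTER_CUBIC)
cv2.imwrite('pics/cB.png',L)
cv2.imwrite('pics/cC.png',cv2.resize(a[120:240,340:440],(500,600),interpolation=cv2.INTER_CUBIC))
```

```text
(no output)
```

View pics/cA.png

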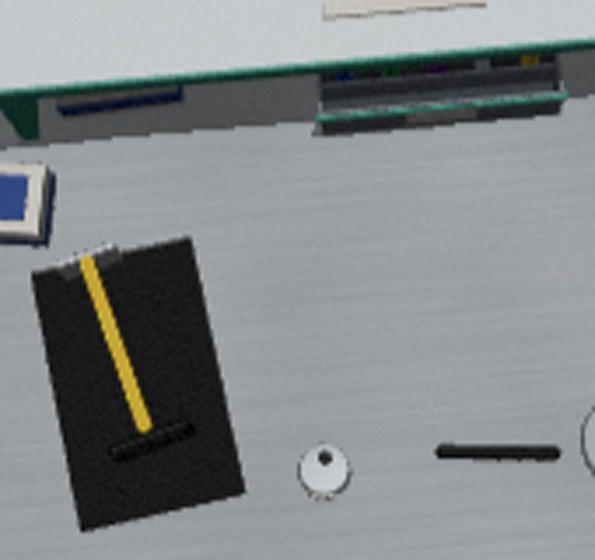

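View pics/cB.png

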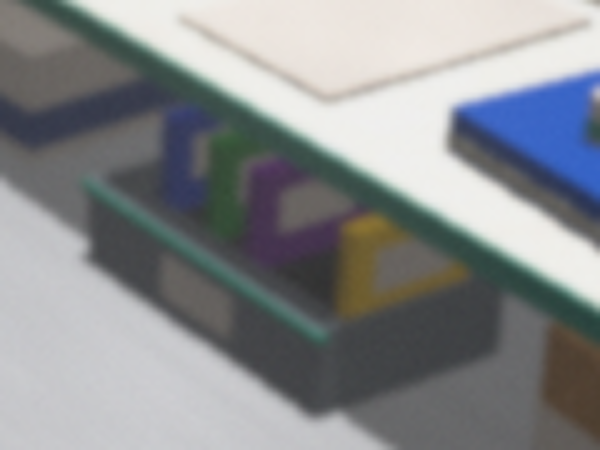

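View pics/cC.png

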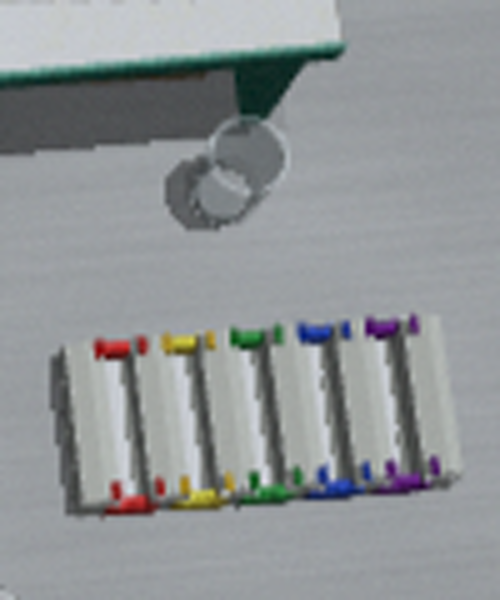

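The tote holds four boxes, from left to right blue, green, purple, (empty), yellow; red is absent. Next I'll turn the pixels into positions.

```bash
cat > m1.py <<'E'
from h import *
np.set_printoptions(precision=4,suppress=True)
fA=lambda u,v:((u+.5)/3.5-.5+155,(v+.5)/3.5-.5+125)
fC=lambda u,v:((u+.5)/5-.5+340,(v+.5)/5-.5+120)
T=lambda p,z:ray('top',p,z)[:2]
ang=lambda d:np.degrees(np.arctan2(d[1],d[0]))
a,b=T(fA(148,430),.056),T(fA(88,257),.056);d=(b-a)/np.linalg.norm(b-a)
print('hook ends',a,b,np.linalg.norm(b-a),ang(d),'origin',a+.07*d,'grip(.005)',a+.075*d)
m=[T(fA(*p),.004) for p in[(33,272),(190,237),(244,492),(82,530)]];print('mat',np.mean(m,0),[np.linalg.norm(m[i]-m[i-1]) for i in range(4)],ang(m[0]-m[3]))
s0,s1=T(fA(0,92),.162),T(fC(345,42),.162);print('shelf',s0,s1,ang(s0-s1)-90)
l=[T(fA(*p),.06) for p in[(318,120),(565,99)]];print('lip',l,np.mean(l,0),np.linalg.norm(l[0]-l[1]),ang(l[0]-l[1])-90)
r=[T(fC(*p),.05) for p in[(65,345),(440,318),(460,478),(75,512)]];print('rack',r,np.mean(r,0),[np.linalg.norm(r[i]-r[i-1]) for i in range(4)],ang(r[0]-r[1])-90,ang(r[0]-r[3]))
e=[T(fC(*p),.05) for p in[(118,347),(385,326),(408,484),(130,506)]];print('stops',np.mean(e,0),[np.linalg.norm(e[i]-e[i-1]) for i in range(4)],ang(e[0]+e[3]-e[1]-e[2])-90)
for n,p in dict(reagent=(390,263),petri=(335,251),tally=(248,259),jar=(388,155),marker0=(280,254),carton=(156,182)).items():print(n,T(p,.0))
# check in side cam: predicted pixels of key points
for X in [(*a,.056),(*b,.056),(*l[0],.06),(*l[1],.06),*[(*q,.05) for q in r]]: print(proj('side',X))
E
python3 m1.py
```

```text
hook ends [0.4038 0.331 ] [0.5741 0.3782] 0.17674634720765062 15.475137751188168 origin [0.4712 0.3497] grip(.005) [0.4761 0.351 ]
mat [0.4607 0.3465] [np.float64(0.25775145610956396), np.float64(0.1565832721232469), np.float64(0.25728323688078014), np.float64(0.1566720611093047)] 7.891163797522137
shelf [0.707  0.4307] [ 0.71   -0.3819] 0.21338550720514604
lip [array([0.6887, 0.15  ]), array([ 0.6881, -0.0897])] [0.6884 0.0301] 0.23966565638585252 -0.15077025609043915
rack [array([ 0.5552, -0.1991]), array([ 0.5507, -0.4529]), array([ 0.4406, -0.4485]), array([ 0.4414, -0.1912])] [ 0.497  -0.3229] [np.float64(0.11409785848009993), np.float64(0.2538689509456728), np.float64(0.11012167391284913), np.float64(0.25731244357473276)] -1.0228377829978683 -3.9581287531683627
stops [ 0.4952 -0.3227] [np.float64(0.10871318624753906), np.float64(0.18082724157508176), np.float64(0.10876910997701987), np.float64(0.18556566355155238)] -0.6646582867270325
reagent [ 0.3006 -0.3008]
petri [ 0.3577 -0.1222]
tally [0.3579 0.1713]
jar [ 0.6775 -0.3482]
marker0 [0.3647 0.063 ]
carton [0.6538 0.4674]
[210.7937 177.7751]
[250.2776 160.2975]
[315.1037 175.9185]
[361.6866 207.2065]
[347.6268 241.7119]
[413.9038 294.5101]
[374.8874 310.7201]
[309.9115 253.711 ]
```

Call:
servo_tool:
  motion: "0 0 0 -0.144 0; 0 0 0 -0.144 0; 0 0 0 -0.144 0; 0 0 0 -0.144 0; -42 -42 0 0 0; -42 -42 0 0 0; -42 -42 0 0 0; -42 -42 0 0 0; -43 -41 0 0 0; -43 -41 0 0 0"

```text
t: 1.35
eef_pos: [0.4782, 0.3506, 0.231]
orientation: [[-0.963, -0.268, -0.0], [-0.268, 0.963, -0.0], [0.0, 0.0, -1.0]]
force: [0.6, 0.4, 1.2]
grip_width: 0.0857
gripper_force: 0.0
```

Call:
servo_tool:
  motion: "0 0 55 0 0; 0 0 55 0 0; 0 0 50 0 0; 0 0 30 0 0; 0 0 15 0 0; 0 0 0 0 1; 0 0 0 0 1; 0 0 0 0 1; 0 0 0 0 1; 0 0 0 0 1"

```text
t: 2.6
eef_pos: [0.4772, 0.3523, 0.0274]
orientation: [[-0.963, -0.268, 0.002], [-0.268, 0.963, 0.001], [-0.002, 0.001, -1.0]]
force: [-0.3, 0.8, 6.1]
grip_width: 0.013
gripper_force: 58.6
```

Call:
servo_tool:
  motion: "0 0 0 0 1; 0 0 -10 0 1; 0 0 -20 0 1; 0 0 -30 0 1; 0 0 -30 0 1; 0 0 0 0 1"

```text
t: 3.35
eef_pos: [0.4778, 0.3523, 0.1187]
orientation: [[-0.963, -0.268, 0.004], [-0.268, 0.963, 0.002], [-0.004, 0.001, -1.0]]
force: [1.3, -0.0, -2.5]
grip_width: 0.0129
gripper_force: 58.7
```

Run:
```python
from h import *
a=snap('top','t1');b=snap('side','s1')
A=cv2.resize(a[120:260,150:330,::-1],(540,420),interpolation=cv2.INTER_CUBIC)
B=cv2.resize(b[80:240,160:430,::-1],(700,415),interpolation=cv2.INTER_CUBIC)[:, :]
B=cv2.resize(B,(540,320));cv2.imwrite('pics/c1.png',cv2.resize(np.vstack([A,B]),(437,599)))
print(bot.sense()['eef_pos'],bot.sense()['grip_width'])
```

```text
[0.47647355 0.35163907 0.11589389] 0.013240916083657166
```

View pics/c1.png

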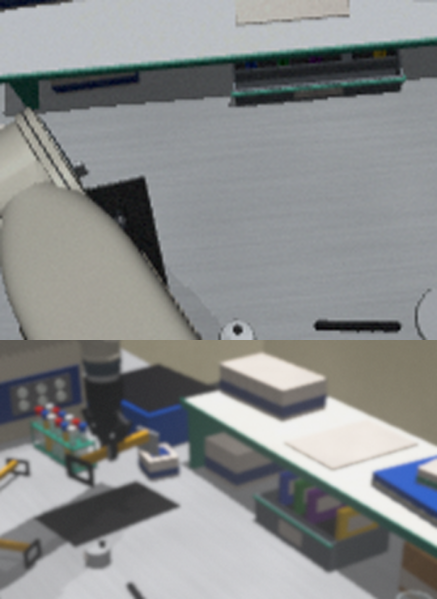

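The hook is held level and clear of the mat. I'll align it with the tote and carry it in front of the lip.

Call:
servo_tool:
  motion: "0 0 0 0.135 1; 0 0 0 0.135 1; -12 -46 0 0 1; -12 -46 0 0 1; -12 -46 0 0 1; -12 -46 0 0 1; -12 -46 6 0 1; -12 -46 6 0 1; -11 -46 6 0 1; 0 0 0 0 1"

```text
t: 4.7
eef_pos: [0.5598, 0.027, 0.0962]
orientation: [[-1.0, 0.003, -0.003], [0.003, 1.0, -0.0], [0.003, -0.0, -1.0]]
force: [-0.0, 0.5, -2.4]
grip_width: 0.0134
gripper_force: 59.1
```

Run:
```python
from h import *
a=snap('top','t2');b=snap('side','s2')
A=cv2.resize(a[120:220,200:340,::-1],(560,400),interpolation=cv2.INTER_CUBIC)
cv2.imwrite('pics/c2.png',A)
s=bot.sense();print(s['eef_pos'],s['orientation'])
```

```text
[0.55932016 0.02960313 0.09694359] [[-9.99996529e-01  1.99355964e-04 -2.62709554e-03]
 [ 1.98056257e-04  9.99999858e-01  4.94982196e-04]
 [ 2.62719384e-03  4.94460165e-04 -9.99996427e-01]]
```

View pics/s2.png

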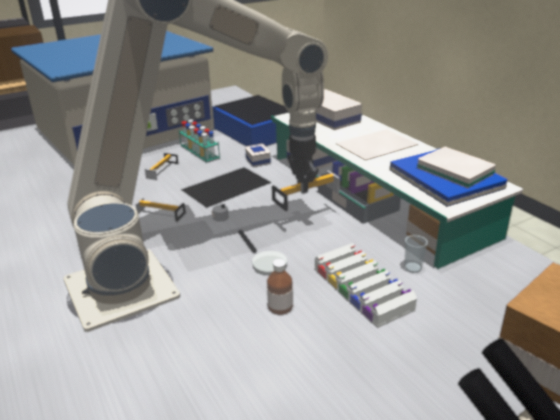

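The side view shows the hook in line with the tote, blade in front of the lip (shaft tip near (335,178)). I'll check the lip and shaft tip more closely in both views before lowering.

Run:
```python
from h import *
b=cv2.imread('pics/s2.png');a=cv2.imread('pics/t2.png')
B=cv2.resize(b[150:230,260:400],(770,440),interpolation=cv2.INTER_CUBIC)
A=cv2.resize(a[125:185,225:335],(770,420),interpolation=cv2.INTER_CUBIC)
for n,X in dict(l0=(.6887,.150,.06),l1=(.6881,-.0897,.06)).items():
    p=proj('side',X);q=(int((p[0]-259.5)*5.5-.5),int((p[1]-149.5)*5.5-.5));cv2.drawMarker(B,q,(0,0,255),0,14,1)
for X in [(.559-.0765,.0296,.126),(.559+.1035,.0296,.126),(.559+.1035,.0296,.0735)]:
    p=proj('side',X);q=(int((p[0]-259.5)*5.5-.5),int((p[1]-149.5)*5.5-.5));cv2.drawMarker(B,q,(255,0,255),0,14,1)
cv2.imwrite('pics/c3.png',cv2.resize(B,(770,440)))
```

```text
(no output)
```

View pics/c3.png

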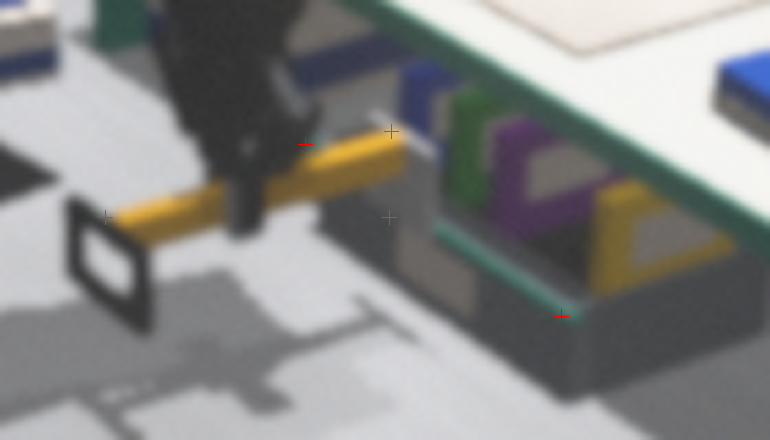

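The hook and lip markers are off by the same amount, a side-camera bias of about 2.5 px, so they agree with each other. Next: advance 43 mm, lower, check the force, then draw.

Call:
servo_tool:
  motion: "-15 0 0 0 1; -15 0 0 0 1; -13 0 0 0 1; 0 0 0 0 1; 0 0 12 0 1; 0 0 12 0 1; 0 0 11 0 1; 0 0 0 0 1"

```text
t: 5.8
eef_pos: [0.6023, 0.03, 0.062]
orientation: [[-1.0, -0.001, -0.002], [-0.001, 1.0, 0.0], [0.002, 0.0, -1.0]]
force: [-0.1, -0.5, -1.9]
grip_width: 0.0132
gripper_force: 59.1
```

Call:
servo_tool:
  motion: "5 0 0 0 1; 5 0 0 0 1; 12 0 0 0 1; 16 0 0 0 1; 16 0 0 0 1; 16 0 0 0 1; 16 0 0 0 1; 16 0 0 0 1; 16 0 0 0 1; 16 0 0 0 1"

```text
t: 7.05
eef_pos: [0.4685, 0.0298, 0.0635]
orientation: [[-1.0, -0.001, 0.001], [-0.001, 1.0, -0.0], [-0.001, -0.0, -1.0]]
force: [5.5, -0.8, -2.4]
grip_width: 0.0132
gripper_force: 59.0
```

Call:
servo_tool:
  motion: "16 0 0 0 1; 10 0 0 0 1; 5 0 0 0 1; 0 0 0 0 1; 0 0 0 0 1; -6 0 0 0 1; 0 0 0 0 1"

```text
t: 7.92
eef_pos: [0.4445, 0.0298, 0.0631]
orientation: [[-1.0, -0.001, -0.0], [-0.001, 1.0, 0.0], [0.0, 0.0, -1.0]]
force: [0.8, -0.4, -2.3]
grip_width: 0.0131
gripper_force: 59.2
```

Run:
```python
from h import *
a=snap('top','t4');b=snap('side','s4')
A=cv2.resize(a[120:220,220:340,::-1],(480,400),interpolation=cv2.INTER_CUBIC)
B=cv2.resize(b[130:250,220:400,::-1],(600,400),interpolation=cv2.INTER_CUBIC)
cv2.imwrite('pics/c4.png',cv2.resize(np.hstack([A,B]),(799,296)))
```

```text
(no output)
```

View pics/c4.png

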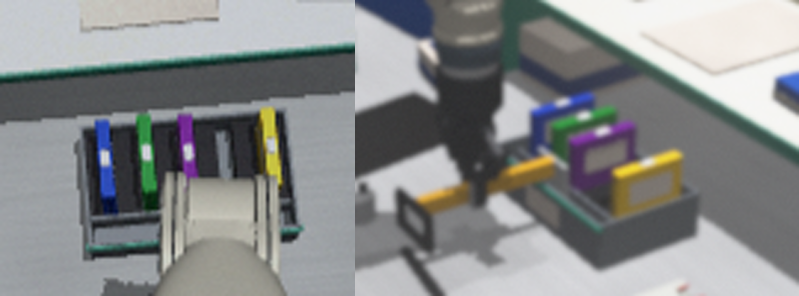

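The boxes stand clear of the shelf edge, with the blade still behind the lip. I'll unhook and return the hook to the mat.

Call:
servo_tool:
  motion: "0 0 -20 0 1; 0 0 -30 0 1; 0 0 -10 0 1; -3 45 0 0 1; -3 45 0 0 1; -3 45 0 0 1; -3 45 0 0 1; -3 45 0 0 1; -4 46 0 0 1; -4 46 0 0 1"

```text
t: 9.28
eef_pos: [0.4664, 0.3483, 0.1223]
orientation: [[-1.0, -0.001, -0.001], [-0.001, 1.0, -0.001], [0.001, -0.001, -1.0]]
force: [1.0, -0.7, -2.4]
grip_width: 0.0132
gripper_force: 59.3
```

Call:
servo_tool:
  motion: "0 0 0 -0.138 1; 0 0 0 0 1; 0 0 30 0 1; 0 0 30 0 1; 0 0 14 0 1; 0 0 8 0 1; 0 0 0 0 1; 0 0 0 0 1"

```text
t: 10.28
eef_pos: [0.4673, 0.347, 0.0422]
orientation: [[-0.99, -0.138, 0.001], [-0.138, 0.99, 0.001], [-0.001, 0.001, -1.0]]
force: [0.3, -0.3, -2.3]
grip_width: 0.013
gripper_force: 59.5
```

Call:
servo_tool:
  motion: "0 0 6 0 1; 0 0 5 0 1; 0 0 3 0 1; 0 0 1 0 1; 0 0 0 0 1"

```text
t: 10.9
eef_pos: [0.4666, 0.3468, 0.0274]
orientation: [[-0.99, -0.139, 0.001], [-0.139, 0.99, 0.0], [-0.001, 0.0, -1.0]]
force: [-4.8, -1.7, 11.8]
grip_width: 0.0134
gripper_force: 61.6
```

Call:
servo_tool:
  motion: "0 0 0 0 0; 0 0 0 0 0; 0 0 0 0 0; 0 0 -20 0 0; 0 0 -50 0 0; 0 0 -60 0 0; 0 0 -60 0 0; 0 0 -10 0 0; 0 0 0 0.138 0"

```text
t: 12.02
eef_pos: [0.4671, 0.347, 0.2269]
orientation: [[-1.0, 0.001, 0.001], [0.001, 1.0, 0.001], [-0.001, 0.001, -1.0]]
force: [0.2, -0.4, -0.8]
grip_width: 0.0851
gripper_force: 0.0
```

Run:
```python
from h import *
a=snap('top','t5');b=snap('side','s5')
A=cv2.resize(a[120:280,160:330,::-1],(595,560),interpolation=cv2.INTER_CUBIC)
cv2.imwrite('pics/c5.png',A)
A=cv2.resize(a[138:218,240:320,::-1],(560,560),interpolation=cv2.INTER_CUBIC)
cv2.imwrite('pics/c6.png',A)
print(bot.sense()['eef_pos'])
```

```text
[0.46657562 0.346687   0.22553713]
```

View pics/c6.png

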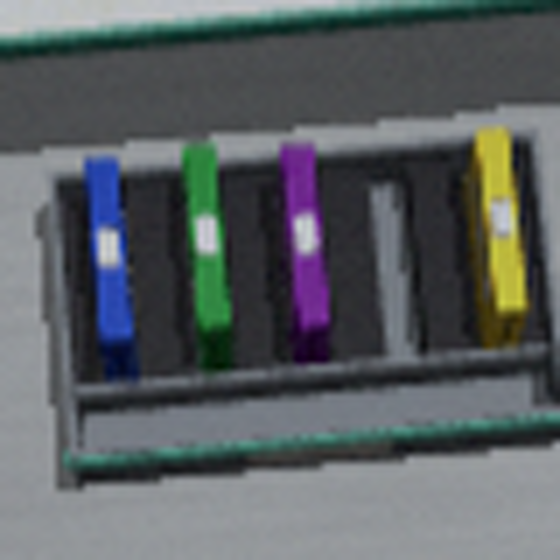

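View pics/s5.png

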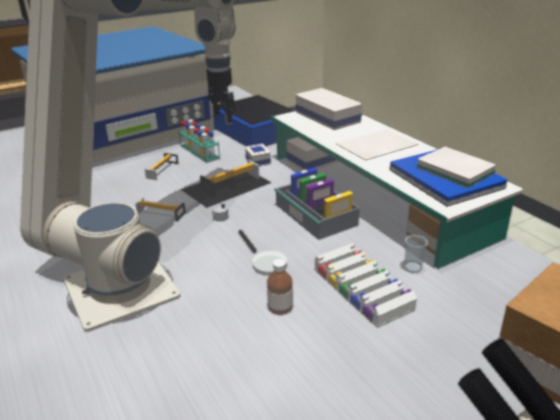

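Tops of the four boxes are at crop (109,247), (206,235), (305,234) and (501,218), and the hook stands on its mat. Now I'll measure the boxes and rack by colour segmentation.

```bash
cat > m2.py <<'E'
from h import *
np.set_printoptions(precision=4,suppress=True)
im=cv2.imread('pics/t5.png');hsv=cv2.cvtColor(im,cv2.COLOR_BGR2HSV)
H=dict(red=((0,8),(172,180)),yellow=((20,34),),green=((50,75),),blue=((108,125),),purple=((135,160),))
def mask(c,x0,x1,y0,y1,vmin=60):
    m=np.zeros(im.shape[:2],np.uint8)
    for lo,hi in H[c]: m|=cv2.inRange(hsv,(lo,110,vmin),(hi,255,255))
    o=np.zeros_like(m);o[y0:y1,x0:x1]=m[y0:y1,x0:x1];return o
y=[]
for i,c in enumerate(H):
    m=mask(c,345,440,175,235);n,_,st,ce=cv2.connectedComponentsWithStats(m)
    v,u=np.nonzero(m);mid=205-(i-2)*1
    B=[(u[s].mean(),v[s].mean(),s.sum(),u[s].min(),u[s].max(),v[s].min(),v[s].max()) for s in(v<mid,v>=mid)]
    P=[ray('top',b[:2],.048)[:2] for b in B]
    print(c,[np.round(b,1) for b in B],P,np.linalg.norm(P[0]-P[1]));y.append(P)
y=np.array(y);k=np.array([2,1,0,-1,-2])*.046
f=[np.polyfit(k,y[:,j].mean(1) if 0 else y[:,:,j].mean(1),1) for j in(0,1)]
print('rack centre',f[0][1],f[1][1],'pitch',f[0][0],f[1][0],'yaw',np.degrees(np.arctan2(-f[0][0],f[1][0])))
fB=lambda u,v:((u+.5)/7-.5+240,(v+.5)/7-.5+138)
for n,q in dict(blue=(109,247),green=(206,235),purple=(305,234),yellow=(501,218)).items():
    m=mask(n,240,325,150,200,60);r=cv2.minAreaRect(cv2.findNonZero(m))
    print(n,ray('top',fB(*q),.104)[:2],r)
    for cc in [(.104),]: pass
for n,(p,q) in dict(blue=((102,158),(116,340)),green=((199,145),(213,330)),purple=((297,145),(313,328)),yellow=((491,128),(512,312))).items():
    a,b=ray('top',fB(*p),.104)[:2],ray('top',fB(*q),.104)[:2];print(n,(a+b)/2,np.linalg.norm(a-b),np.degrees(np.arctan2(*(a-b)[::-1])))
E
python3 m2.py
```

```text
red [array([362.8, 189.3,  30. , 359. , 368. , 187. , 191. ]), array([366.8, 219.9,  37. , 361. , 372. , 216. , 222. ])] [array([ 0.5503, -0.2332]), array([ 0.445 , -0.2326])] 0.10528674026040784
yellow [array([376.7, 188.4,  28. , 372. , 382. , 187. , 190. ]), array([379.8, 219. ,  41. , 374. , 386. , 215. , 221. ])] [array([ 0.549 , -0.2803]), array([ 0.4441, -0.2759])] 0.10497213450832765
green [array([389.3, 187.4,  17. , 386. , 395. , 186. , 189. ]), array([393.2, 217.7,  29. , 389. , 399. , 214. , 220. ])] [array([ 0.5487, -0.3229]), array([ 0.4442, -0.3211])] 0.10444044983394639
blue [array([403.7, 186.2,  23. , 400. , 409. , 185. , 188. ]), array([407.2, 217.1,  39. , 402. , 413. , 213. , 219. ])] [array([ 0.5481, -0.3719]), array([ 0.4422, -0.3675])] 0.10597745554329395
purple [array([416.6, 185.3,  21. , 413. , 423. , 184. , 187. ]), array([421.1, 215.4,  30. , 416. , 427. , 212. , 218. ])] [array([ 0.5474, -0.4154]), array([ 0.4434, -0.4142])] 0.10395353520988791
rack centre 0.496230701925203 -0.32350190666630557 pitch 0.012613413362767507 0.9903264905946025 yaw -0.7297151825124109
blue [0.6235 0.121 ] ((255.35150146484375, 176.0148468017578), (30.54764175415039, 5.074689865112305), 84.2894058227539)
green [0.6252 0.0755] ((268.9877014160156, 171.86476135253906), (26.16482925415039, 4.707858562469482), 84.80557250976562)
purple [0.6214 0.0295] ((283.18316650390625, 171.83169555664062), (26.169479370117188, 4.975186347961426), 84.2894058227539)
yellow [ 0.6208 -0.0623] ((310.55487060546875, 171.493896484375), (30.699968338012695, 6.957187175750732), 83.6598129272461)
blue [0.6228 0.1211] 0.08852703146441197 -0.5612500317955648
green [0.6242 0.0756] 0.09008269825232303 -0.9846039361162084
purple [0.6205 0.0297] 0.08916560014270736 -0.7018185163842008
yellow [ 0.6201 -0.0624] 0.08997176815422565 0.03623574795585783
```

Call:
servo_tool:
  motion: "-19 -51 0 0 0.62; -19 -51 0 0 0.62; -19 -51 0 0 0.62; -19 -51 0 0 0.62; -19 -51 0 0 0.62; -19 -51 0 0 0.62; -20 -51 0 0 0.62; -20 -52 0 0 0.62; 0 0 50 0 0.62; 0 0 40 0 0.62"

```text
t: 13.38
eef_pos: [0.6207, -0.063, 0.1334]
orientation: [[-1.0, -0.003, -0.002], [-0.003, 1.0, 0.001], [0.002, 0.001, -1.0]]
force: [0.1, 1.1, 0.3]
grip_width: 0.0322
gripper_force: 0.0
```

Call:
servo_tool:
  motion: "0 0 30 0 0.62; 0 0 25 0 0.62; 0 0 12 0 0.62; 0 0 0 0 0.62; 0 0 0 0 1; 0 0 0 0 1; 0 0 0 0 1; 0 0 0 0 1"

```text
t: 14.38
eef_pos: [0.6216, -0.062, 0.0701]
orientation: [[-1.0, -0.001, 0.001], [-0.001, 1.0, -0.0], [-0.001, -0.0, -1.0]]
force: [-0.0, 0.5, 4.9]
grip_width: 0.0152
gripper_force: 61.5
```

Call:
servo_tool:
  motion: "0 0 -15 0 1; 0 0 -30 0 1; 0 0 -40 0 1; 0 0 -38 0 1; 20 -36 0 0 1; 20 -36 0 0 1; 21 -36 0 0 1; 21 -36 0 0 1; 21 -36 0 0 1; 21 -35 0 0 1"

```text
t: 15.62
eef_pos: [0.4966, -0.2783, 0.1932]
orientation: [[-1.0, -0.001, 0.0], [-0.001, 1.0, -0.0], [-0.0, -0.0, -1.0]]
force: [-0.1, -0.4, -1.4]
grip_width: 0.0153
gripper_force: 60.9
```

Call:
servo_tool:
  motion: "0 0 0 0 1; 0 0 40 0 1; 0 0 30 0 1; 0 0 0 0 1"

```text
t: 16.12
eef_pos: [0.4968, -0.2758, 0.121]
orientation: [[-1.0, -0.002, -0.003], [-0.002, 1.0, 0.002], [0.003, 0.002, -1.0]]
force: [0.2, 0.4, -0.4]
grip_width: 0.0152
gripper_force: 60.8
```

Call:
servo_tool:
  motion: "0 0 8 0 1; 0 0 8 0 1; 0 0 8 0 1; 0 0 6 0 1; 0 0 0 0 1"

```text
t: 16.75
eef_pos: [0.4978, -0.2779, 0.092]
orientation: [[-1.0, -0.001, 0.0], [-0.001, 1.0, -0.001], [-0.0, -0.001, -1.0]]
force: [1.7, -5.3, -5.3]
grip_width: 0.0153
gripper_force: 60.5
```

Call:
servo_tool:
  motion: "0 -1 6 0 1; 0 0 6 0 1; 0 0 4 0 1; 0 0 2 0 1; 0 0 0 0 1"

```text
t: 17.38
eef_pos: [0.4977, -0.2782, 0.0741]
orientation: [[-1.0, -0.001, 0.0], [-0.001, 1.0, -0.0], [-0.0, -0.0, -1.0]]
force: [4.3, -2.9, -1.9]
grip_width: 0.0155
gripper_force: 60.9
```

Call:
servo_tool:
  motion: "0 0 2 0 1; 0 0 1 0 1; 0 0 0 0 1"

```text
t: 17.75
eef_pos: [0.4979, -0.2783, 0.074]
orientation: [[-1.0, -0.001, 0.002], [-0.001, 1.0, -0.002], [-0.002, -0.002, -1.0]]
force: [-3.1, 2.2, 25.7]
grip_width: 0.0153
gripper_force: 64.9
```

Seated: contact came at the expected height. Release, rise, and check the tote numerically.

Call:
servo_tool:
  motion: "0 0 0 0 0.6; 0 0 0 0 0.6; 0 0 -20 0 0.6; 0 0 -50 0 0.6; 0 0 -50 0 0.6; 0 0 0 0 0.6"

```text
t: 18.5
eef_pos: [0.4986, -0.2788, 0.1946]
orientation: [[-1.0, -0.001, 0.004], [-0.001, 1.0, -0.003], [-0.004, -0.003, -1.0]]
force: [0.2, -0.3, -0.0]
grip_width: 0.0341
gripper_force: 0.0
```

```bash
cat > chk.py <<'E'
from h import *
import sys
a=snap('top','chk_t'+sys.argv[1]);b=snap('side','chk_s'+sys.argv[1])
H=dict(yellow=(20,34),green=(50,75),blue=(108,125),purple=(135,160))
for cam,im,roi in(('top',a,(240,325,150,200)),('side',b,(270,365,160,235))):
  hsv=cv2.cvtColor(im,cv2.COLOR_RGB2HSV)
  for c,(lo,hi) in H.items():
    m=cv2.inRange(hsv,(lo,110,60),(hi,255,255));x0,x1,y0,y1=roi;o=m[y0:y1,x0:x1];v,u=np.nonzero(o)
    if len(u)>15: print(cam,c,len(u),round(u.mean()+x0,1),round(v.mean()+y0,1))
E
cp pics/t5.png pics/x.png
python3 - <<'E'
import sys;sys.argv=['','x']
src=open('chk.py').read().replace("snap('top','chk_t'+sys.argv[1])","cv2.imread('pics/t5.png')[:,:,::-1].copy()").replace("snap('side','chk_s'+sys.argv[1])","cv2.imread('pics/s5.png')[:,:,::-1].copy()")
exec(src)
E
echo now; python3 chk.py 1
```

```text
top yellow 166 310.6 171.6
top green 107 269.0 171.7
top blue 121 255.3 174.4
top purple 110 283.1 171.6
side yellow 319 336.9 202.5
side green 69 312.1 178.0
side blue 181 301.2 177.2
side purple 88 319.3 184.8
now
top green 112 269.1 171.8
top blue 130 255.4 175.1
top purple 110 283.1 171.7
side green 76 312.0 178.2
side blue 188 301.3 177.4
side purple 206 319.1 191.8
```

The tote has not moved. Purple next.

Call:
servo_tool:
  motion: "-20 51 0 0 0.6; -20 51 0 0 0.6; -21 51 0 0 0.6; -21 51 0 0 0.6; -21 52 0 0 0.6; -21 52 0 0 0.6; 0 0 0 0 0.62; 0 0 40 0 0.62; 0 0 35 0 0.62; 0 0 0 0 0.62"

```text
t: 19.85
eef_pos: [0.6186, 0.0294, 0.1127]
orientation: [[-1.0, -0.0, -0.008], [-0.0, 1.0, 0.0], [0.008, 0.0, -1.0]]
force: [-0.0, 0.6, 0.6]
grip_width: 0.0324
gripper_force: 0.0
```

Call:
servo_tool:
  motion: "0 0 25 0 0.62; 0 0 17 0 0.62; 0 0 8 0 0.62; 0 0 0 0 0.62; 0 0 0 0 1; 0 0 0 0 1; 0 0 0 0 1; 0 0 0 0 1"

```text
t: 20.85
eef_pos: [0.6216, 0.0299, 0.0672]
orientation: [[-1.0, -0.001, 0.002], [-0.001, 1.0, -0.0], [-0.002, -0.0, -1.0]]
force: [-0.3, -0.6, 5.9]
grip_width: 0.0156
gripper_force: 62.0
```

Call:
servo_tool:
  motion: "0 0 -15 0 1; 0 0 -30 0 1; 0 0 -45 0 1; 0 0 -45 0 1; 14 -50 0 0 1; 14 -50 0 0 1; 14 -50 0 0 1; 14 -50 0 0 1; 14 -50 0 0 1; 14 -50 0 0 1"

```text
t: 22.1
eef_pos: [0.5368, -0.2716, 0.2022]
orientation: [[-1.0, -0.001, 0.001], [-0.001, 1.0, -0.0], [-0.001, -0.0, -1.0]]
force: [0.3, -0.1, -0.7]
grip_width: 0.0155
gripper_force: 61.1
```

Call:
servo_tool:
  motion: "14 -50 0 0 1; 14 -50 0 0 1; 14 -46 0 0 1; 0 0 0 0 1; 0 0 50 0 1; 0 0 35 0 1; 0 0 8 0 1; 0 0 8 0 1; 0 0 6 0 1; 0 0 0 0 1"

```text
t: 23.35
eef_pos: [0.4959, -0.4164, 0.0948]
orientation: [[-1.0, -0.001, 0.001], [-0.001, 1.0, -0.001], [-0.001, -0.001, -1.0]]
force: [-0.0, -0.3, -1.5]
grip_width: 0.0155
gripper_force: 61.1
```

Call:
servo_tool:
  motion: "0 0 7 0 1; 0 0 7 0 1; 0 0 5 0 1; 0 0 3 0 1; 0 0 2 0 1; 0 0 0 0 1"

```text
t: 24.1
eef_pos: [0.4956, -0.4163, 0.0712]
orientation: [[-1.0, -0.001, 0.0], [-0.001, 1.0, -0.001], [-0.0, -0.001, -1.0]]
force: [-3.1, 1.8, 7.3]
grip_width: 0.0154
gripper_force: 62.3
```

Call:
servo_tool:
  motion: "0 0 0 0 0.6; 0 0 0 0 0.6; 0 0 -20 0 0.6; 0 0 -50 0 0.6; 0 0 -55 0 0.6; 0 0 0 0 0.6"

```text
t: 24.85
eef_pos: [0.497, -0.4173, 0.1999]
orientation: [[-1.0, -0.001, 0.005], [-0.001, 1.0, -0.006], [-0.005, -0.006, -1.0]]
force: [0.2, -0.1, -0.1]
grip_width: 0.0343
gripper_force: 0.0
```

```bash
python3 chk.py 2
```

```text
top green 106 269.1 171.8
top blue 128 255.3 175.1
side green 66 312.2 178.1
side blue 182 301.2 177.5
```

Call:
servo_tool:
  motion: "-14 55 0 0 0.6; -14 55 0 0 0.6; -14 55 0 0 0.6; -14 55 0 0 0.6; -14 55 0 0 0.6; -14 55 0 0 0.6; -14 54 0 0 0.6; -15 54 0 0 0.6; -15 54 0 0 0.6; 0 0 0 0 0.62"

```text
t: 26.2
eef_pos: [0.6227, 0.0797, 0.1929]
orientation: [[-1.0, -0.006, -0.003], [-0.006, 1.0, 0.001], [0.003, 0.001, -1.0]]
force: [-0.4, -0.6, -0.1]
grip_width: 0.0327
gripper_force: 0.0
```

Call:
servo_tool:
  motion: "0 0 40 0 0.62; 0 0 40 0 0.62; 0 0 25 0 0.62; 0 0 17 0 0.62; 0 0 7 0 0.62; 0 0 0 0 0.62; 0 0 0 0 1; 0 0 0 0 1; 0 0 0 0 1; 0 0 0 0 1"

```text
t: 27.45
eef_pos: [0.6232, 0.076, 0.0668]
orientation: [[-1.0, -0.001, 0.001], [-0.001, 1.0, -0.0], [-0.001, -0.0, -1.0]]
force: [-0.0, -0.3, 3.5]
grip_width: 0.0154
gripper_force: 60.6
```

Call:
servo_tool:
  motion: "0 0 -15 0 1; 0 0 -35 0 1; 0 0 -45 0 1; 0 0 -45 0 1; 16 -50 0 0 1; 16 -50 0 0 1; 16 -50 0 0 1; 16 -50 0 0 1; 16 -50 0 0 1; 16 -50 0 0 1"

```text
t: 28.7
eef_pos: [0.5268, -0.2256, 0.2074]
orientation: [[-1.0, -0.001, 0.001], [-0.001, 1.0, -0.001], [-0.001, -0.001, -1.0]]
force: [0.5, -0.6, -0.7]
grip_width: 0.015
gripper_force: 60.2
```

Call:
servo_tool:
  motion: "16 -50 0 0 1; 16 -50 0 0 1; 0 0 0 0 1; 0 0 50 0 1; 0 0 40 0 1; 0 0 8 0 1; 0 0 8 0 1; 0 0 6 0 1; 0 0 0 0 1"

```text
t: 29.82
eef_pos: [0.4959, -0.3243, 0.0949]
orientation: [[-1.0, -0.001, 0.001], [-0.001, 1.0, -0.001], [-0.001, -0.001, -1.0]]
force: [0.9, 0.7, -0.9]
grip_width: 0.0152
gripper_force: 60.2
```

Call:
servo_tool:
  motion: "0 0 7 0 1; 0 0 7 0 1; 0 0 5 0 1; 0 0 3 0 1; 0 0 2 0 1; 0 0 0 0 1"

```text
t: 30.58
eef_pos: [0.4955, -0.3243, 0.0708]
orientation: [[-1.0, -0.001, 0.0], [-0.001, 1.0, -0.0], [-0.0, -0.0, -1.0]]
force: [-0.6, 0.4, 4.9]
grip_width: 0.0154
gripper_force: 60.9
```

Call:
servo_tool:
  motion: "0 0 0 0 0.6; 0 0 0 0 0.6; 0 0 -20 0 0.6; 0 0 -50 0 0.6; 0 0 -55 0 0.6; 0 0 0 0 0.6"

```text
t: 31.32
eef_pos: [0.497, -0.3253, 0.1997]
orientation: [[-1.0, -0.001, 0.006], [-0.001, 1.0, -0.005], [-0.006, -0.005, -1.0]]
force: [1.4, -0.3, -0.3]
grip_width: 0.0343
gripper_force: 0.0
```

```bash
python3 chk.py 3
```

```text
top blue 129 255.4 174.8
side blue 284 303.5 180.6
```

Call:
servo_tool:
  motion: "-16 56 0 0 0.6; -16 56 0 0 0.6; -16 56 0 0 0.6; -16 56 0 0 0.6; -16 56 0 0 0.6; -16 55 0 0 0.6; -16 55 0 0 0.6; -16 55 0 0 0.6; 0 0 0 0 0.62; 0 0 40 0 0.62"

```text
t: 32.67
eef_pos: [0.6239, 0.1215, 0.1556]
orientation: [[-1.0, -0.003, 0.003], [-0.003, 1.0, -0.0], [-0.003, -0.0, -1.0]]
force: [-0.2, -0.8, -1.4]
grip_width: 0.0326
gripper_force: 0.0
```

Call:
servo_tool:
  motion: "0 0 40 0 0.62; 0 0 25 0 0.62; 0 0 17 0 0.62; 0 0 7 0 0.62; 0 0 0 0 0.62; 0 0 0 0 1; 0 0 0 0 1; 0 0 0 0 1; 0 0 0 0 1"

```text
t: 33.8
eef_pos: [0.6232, 0.121, 0.0668]
orientation: [[-1.0, -0.001, 0.001], [-0.001, 1.0, -0.0], [-0.001, -0.0, -1.0]]
force: [-0.1, -0.6, 2.9]
grip_width: 0.0154
gripper_force: 60.3
```

Call:
servo_tool:
  motion: "0 0 -15 0 1; 0 0 -35 0 1; 0 0 -45 0 1; 0 0 -45 0 1; 14 -55 0 0 1; 14 -55 0 0 1; 14 -55 0 0 1; 14 -55 0 0 1; 14 -55 0 0 1; 14 -54 0 0 1"

```text
t: 35.05
eef_pos: [0.5388, -0.2098, 0.2074]
orientation: [[-1.0, -0.001, 0.001], [-0.001, 1.0, -0.0], [-0.001, -0.0, -1.0]]
force: [0.8, -1.0, -0.9]
grip_width: 0.0153
gripper_force: 59.9
```

Call:
servo_tool:
  motion: "14 -54 0 0 1; 14 -54 0 0 1; 15 -54 0 0 1; 0 0 0 0 1; 0 0 50 0 1; 0 0 40 0 1; 0 0 8 0 1; 0 0 8 0 1; 0 0 6 0 1; 0 0 0 0 1"

```text
t: 36.3
eef_pos: [0.4971, -0.3706, 0.095]
orientation: [[-1.0, -0.001, 0.001], [-0.001, 1.0, -0.001], [-0.001, -0.001, -1.0]]
force: [1.0, -1.6, -3.5]
grip_width: 0.0152
gripper_force: 59.9
```

Call:
servo_tool:
  motion: "0 0 7 0 1; 0 0 7 0 1; 0 0 5 0 1; 0 0 3 0 1; 0 0 2 0 1; 0 0 0 0 1"

```text
t: 37.05
eef_pos: [0.4966, -0.3705, 0.0708]
orientation: [[-1.0, -0.001, 0.0], [-0.001, 1.0, -0.001], [-0.0, -0.001, -1.0]]
force: [-1.4, -3.2, 4.9]
grip_width: 0.0153
gripper_force: 60.6
```

Call:
servo_tool:
  motion: "0 0 0 0 0.6; 0 0 0 0 0.6; 0 0 -20 0 0.6; 0 0 -50 0 0.6; 0 0 -55 0 0.6; 0 0 0 0 0.6"

```text
t: 37.8
eef_pos: [0.498, -0.371, 0.1997]
orientation: [[-1.0, -0.002, 0.005], [-0.002, 1.0, -0.005], [-0.005, -0.005, -1.0]]
force: [0.6, 0.2, -0.4]
grip_width: 0.0341
gripper_force: 0.0
```

Run:
```python
from h import *
a=snap('top','t6');b=snap('side','s6')
A=cv2.resize(a[125:285,155:325,::-1],(595,560),interpolation=cv2.INTER_CUBIC)
cv2.imwrite('pics/c7.png',A)
```

```text
(no output)
```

View pics/c7.png

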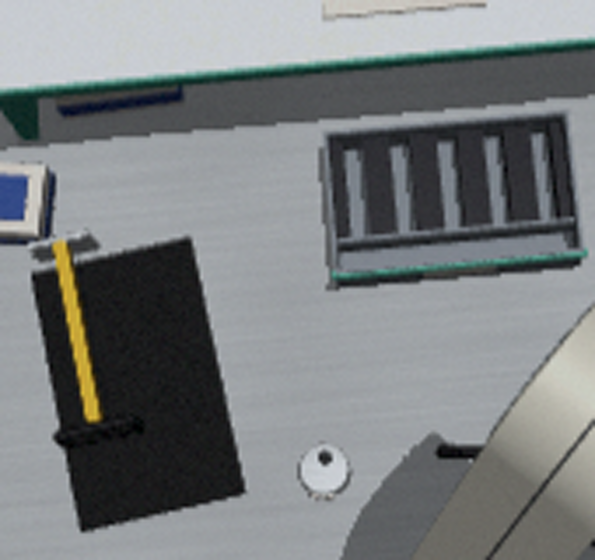

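The hook has been knocked aside on its mat: its shaft now runs from (94,420) to (63,243) in the crop, with the blade past the mat's edge. The tote is empty. I'll work out both poses.

Run:
```python
from h import *
np.set_printoptions(precision=4,suppress=True)
fA=lambda u,v:((u+.5)/3.5-.5+155,(v+.5)/3.5-.5+125)
T=lambda p,z:ray('top',p,z)[:2]
a,b=T(fA(94,420),.056),T(fA(63,243),.056);d=(b-a)/np.linalg.norm(b-a)
print(a,b,np.linalg.norm(b-a),np.degrees(np.arctan2(d[1],d[0])),'origin',a+.07*d,'grip',a+.075*d)
l=[T(fA(*p),.06) for p in[(333,278),(584,259)]];print(l,np.mean(l,0),np.linalg.norm(l[0]-l[1]))
print(T(fA(24,205),.05),bot.sense()['t'])
```

```text
[0.4178 0.3804] [0.59   0.4011] 0.1734903107710471 6.864164448149876 origin [0.4873 0.3888] grip [0.4922 0.3894]
[array([0.5314, 0.1482]), array([ 0.528, -0.09 ])] [0.5297 0.0291] 0.23828196336375831
[0.6327 0.4378] 37.9
```

Call:
servo_tool:
  motion: "1 50 0 0 0; 1 50 0 0 0; 1 50 0 0 0; 1 50 0 0 0; 1 50 0 0 0; 0 50 0 0 0; 0 50 0 0 0; 0 50 0 0 0; 0 0 60 0 0; 0 0 60 0 0"

```text
t: 39.15
eef_pos: [0.4902, 0.031, 0.0729]
orientation: [[-1.0, -0.003, -0.001], [-0.003, 1.0, 0.0], [0.001, 0.0, -1.0]]
force: [0.6, -0.4, -0.4]
grip_width: 0.0852
gripper_force: 0.0
```

Call:
servo_tool:
  motion: "0 0 30 0 0; 0 0 17 0 0; 0 0 0 0 0; -10 0 0 0 0; -10 0 0 0 0; -6 0 0 0 0; -6 0 0 0 0; -10 0 0 0 0; 0 0 0 0 0"

```text
t: 40.28
eef_pos: [0.5339, 0.0299, 0.0282]
orientation: [[-1.0, -0.001, 0.0], [-0.001, 1.0, -0.0], [-0.0, -0.0, -1.0]]
force: [-0.0, 0.1, 0.1]
grip_width: 0.0856
gripper_force: 0.0
```

Call:
servo_tool:
  motion: "-8 0 0 0 0; -12 0 0 0 0; -12 0 0 0 0; -12 0 0 0 0; -12 0 0 0 0; -12 0 0 0 0; -12 0 0 0 0; -12 0 0 0 0; -8 0 0 0 0; -4 0 0 0 0"

```text
t: 41.52
eef_pos: [0.6375, 0.03, 0.0282]
orientation: [[-1.0, -0.001, -0.0], [-0.001, 1.0, -0.0], [0.0, -0.0, -1.0]]
force: [-3.1, -1.2, 1.1]
grip_width: 0.0854
gripper_force: 1.5
```

Now back off, rise, and go to the hook (yaw 7°).

Call:
servo_tool:
  motion: "15 0 0 0 0; 40 0 0 0 0; 45 0 0 0 0; 0 0 -50 0 0; 0 0 -60 0 0; 0 0 -60 0 0; 0 50 0 0 0; 0 52 0 0 0; 0 52 0 0 0; 0 52 0 0 0"

```text
t: 42.78
eef_pos: [0.537, 0.2376, 0.1989]
orientation: [[-1.0, -0.001, 0.002], [-0.001, 1.0, 0.0], [-0.002, 0.0, -1.0]]
force: [1.0, -0.6, 0.1]
grip_width: 0.0853
gripper_force: 0.0
```

Call:
servo_tool:
  motion: "0 52 0 0 0; 0 52 0 0 0; 0 50 0 -0.12 0; 0 0 0 0 0"

```text
t: 43.28
eef_pos: [0.5362, 0.3932, 0.1977]
orientation: [[-0.992, -0.126, 0.0], [-0.126, 0.992, 0.001], [-0.0, 0.001, -1.0]]
force: [-0.6, -0.3, 0.2]
grip_width: 0.0854
gripper_force: 0.0
```

Call:
servo_tool:
  motion: "43 2 0 0 0; 0 0 60 0 0; 0 0 60 0 0; 0 0 35 0 0; 0 0 15 0 0; 0 0 0 0 0; 0 0 0 0 1; 0 0 0 0 1; 0 0 0 0 1; 0 0 0 0 1"

```text
t: 44.52
eef_pos: [0.4942, 0.3874, 0.0291]
orientation: [[-0.993, -0.121, 0.001], [-0.121, 0.993, 0.002], [-0.001, 0.001, -1.0]]
force: [-4.0, -4.7, 23.2]
grip_width: 0.0128
gripper_force: 61.0
```

Call:
servo_tool:
  motion: "0 0 0 0 1; 0 0 -12 0 1; 0 0 -12 0 1; 0 0 0 0 1"

```text
t: 45.02
eef_pos: [0.4944, 0.387, 0.0536]
orientation: [[-0.993, -0.121, 0.002], [-0.121, 0.993, 0.001], [-0.002, 0.001, -1.0]]
force: [-0.2, 0.5, -2.4]
grip_width: 0.0129
gripper_force: 58.5
```

Call:
servo_tool:
  motion: "10 -13 0 0 1; 10 -13 0 0 1; 11 -13 0 0 1; 0 0 0 0 1; 0 0 8 0 1; 0 0 8 0 1; 0 0 5 0 1; 0 0 3 0 1; 0 0 0 0 1"

```text
t: 46.15
eef_pos: [0.4673, 0.3444, 0.0307]
orientation: [[-0.993, -0.121, 0.001], [-0.121, 0.993, 0.001], [-0.001, 0.0, -1.0]]
force: [-12.6, -4.9, 30.3]
grip_width: 0.0127
gripper_force: 63.3
```

Call:
servo_tool:
  motion: "0 0 0 0 0; 0 0 0 0 0; 0 0 0 0 0; 0 0 -20 0 0; 0 0 -50 0 0; 0 0 -60 0 0; 0 0 -60 0 0; 20 -50 0 0 0; 20 -50 0 0 0; 20 -60 0 0 0"

```text
t: 47.4
eef_pos: [0.4272, 0.1778, 0.2181]
orientation: [[-0.993, -0.122, 0.0], [-0.122, 0.993, -0.0], [-0.0, -0.0, -1.0]]
force: [1.3, -0.3, 0.1]
grip_width: 0.0856
gripper_force: 0.0
```

Run:
```python
from h import *
a=snap('top','t8')[:,:,::-1];b=snap('side','s8')[:,:,::-1]
A=cv2.resize(a[120:280,150:440],(798,440),interpolation=cv2.INTER_CUBIC)
cv2.imwrite('pics/c8.png',A)
cv2.imwrite('pics/c9.png',cv2.resize(b[140:330,170:440],(796,560),interpolation=cv2.INTER_CUBIC))
```

```text
(no output)
```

View pics/c8.png

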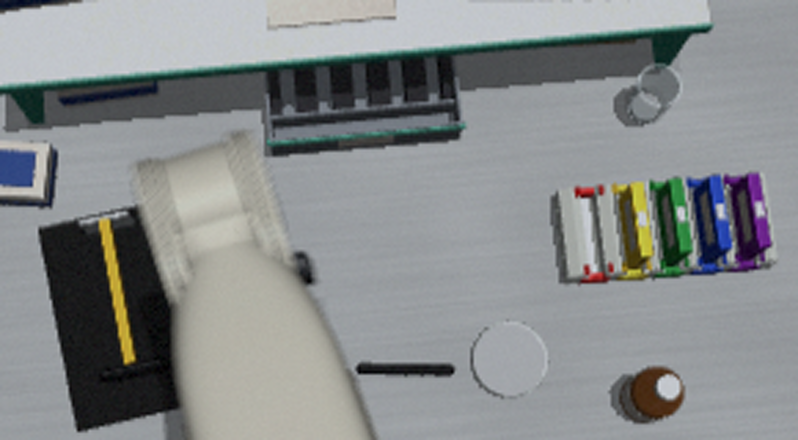

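View pics/c9.png

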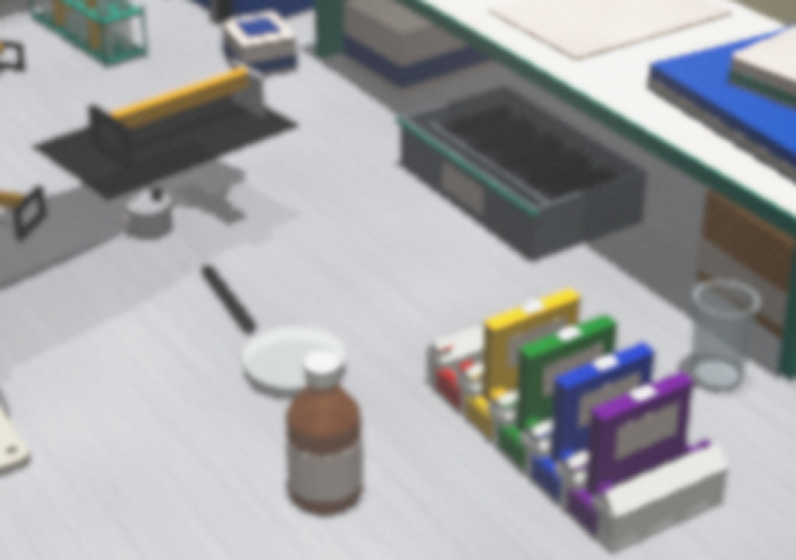

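Boxes stand in their own slots, hook shaft runs (129,362)–(104,220) on the mat, and the lip runs (268,147)–(463,127). A last numeric check.

Run:
```python
from h import *
np.set_printoptions(precision=4,suppress=True)
f=lambda u,v:((u+.5)/2.7517-.5+150,(v+.5)/2.75-.5+120)
T=lambda p,z:ray('top',p,z)[:2]
a,b=T(f(129,362),.056),T(f(104,220),.056);d=(b-a)/np.linalg.norm(b-a);o=a+.07*d;w=o-np.array([.4607,.3465]);c,s=np.cos(np.radians(7.9)),np.sin(np.radians(7.9))
print('hook',o,np.linalg.norm(b-a),'in mat',c*w[0]+s*w[1],-s*w[0]+c*w[1])
print('lip',T(f(270,146),.06),T(f(463,128),.06))
for n,p in dict(y=(640,215),g=(680,213),b=(722,212),p=(765,210)).items():print(n,T(f(*p),.108))
for n,p in dict(reagent=(390,263),petri=(335,251)).items():print(n,T(p,0),T(f(655,390) if n=='reagent' else f(509,358),0))
```

```text
hook [0.461  0.3409] 0.17598968448229727 in mat -0.000481801006486091 -0.005568386369996607
lip [0.6395 0.1461] [ 0.6407 -0.0908]
y [ 0.5013 -0.2791]
g [ 0.4994 -0.3261]
b [ 0.4961 -0.3752]
p [ 0.4939 -0.4258]
reagent [ 0.3006 -0.3008] [ 0.3063 -0.2939]
petri [ 0.3577 -0.1222] [ 0.3616 -0.1215]
```

```bash
python3 -c "
from cell import bot
print(bot.sign_off())"
```

```text
the job is handed in; nothing more can be done
None
```

I've handed the job in, but no verdict came back: the yellow, green, blue and purple boxes are in their own slots (no red box in the tote), the hook was knocked askew mid-run and is re-centred on its mat, and the empty tote is back with its lip about 69 mm out.

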